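Size a thumb insert on the bench caliper

ROBOT

A 6-joint arm with a two-finger parallel gripper is mounted at the origin on the work surface. World frame = base frame: x ahead of the robot, y to its left, z up, the work surface at z = 0. Lengths are in m, angles in rad, forces in N, time in s.
With the tool pointing down it reaches from about 0.375 to 0.75 m from the base axis. Payload 9 kg.
Tool frame: the origin (TCP) lies between the finger pads; the fingertips stand 17 mm ahead of it and the grasp point (between the pads) lies 2 mm behind it; z points along the fingers, y is the line along which they close (so a half turn about z gives the same grasp; the last joint's range is limited). The gripper opens to 85 mm and grips with 20 to 120 N. Pads are 22 mm wide; open, the fingers measure 114 mm over their backs; the gripper's body (76 mm by 85 mm) begins 54 mm behind the grasp point. The pads swing forward as they close: fully open they stand 13 mm farther back than shut.
Start: joints at [-1.425, 0.104, 0.097, 1.564, 0, 1.353], TCP at [0.214, -0.561, 0.248] pointing down, gripper open.
Joint ranges: [-2.99, 2.99], [-0.84, 1.86], [-1.1, 1.16], [-1.84, 2.11], [-1.51, 1.56], [-3.14, 3.14]. Speed limits (rad/s): [2.22, 2.22, 2.57, 3.14, 3.14, 3.14].

INTERFACE

Orientations are given as a unit quaternion [w, x, y, z].
In Python, from bench import monitor, vision, ticket gives the robot as it stands.
- The arm moves only by the tool drive_tool, never from a script. Its argument "targets" is a list of rows, each a list of 7 numbers: the shift along the tool's x, y, z in mm, then the turn, a rotation vector about the tool's x, y, z in degrees, then the opening, from 0 (shut) to 1 (fully open). In form: [[dx, dy, dz, rx, ry, rz, claw], ...]. A call has exactly 8 rows; each row is the pose to reach, as a shift and turn from the pose commanded when the call began, along the tool's axes at that moment; what a row does not reach only later rows make up. A row lasts 1/10 s, in which the tool goes at most 50 mm and 8.59 degrees, less where a joint would pass 70% of its speed; a pose out of reach is approached as far as the arm can. A call with a gripper value outside its range is refused whole. The fingers move at their own pace and stop on an object; "force" is the grip in N (left out, the last holds). Time passes only in rows, so rows that repeat a pose let the fingers close, or fill a call up. It gives the time, the measured TCP pose, the force, the opening and the grip force at its end, in the units of the state.
- monitor.get_state(): the state, without advancing time (a new reading comes with each control period).
- vision.capture(name): name is "scene" or "side" or "wrist"; returns (picture, depth): 420x560x3 uint8, red, green, blue; 420x560 float32, m along the optical axis (not along the pixel's ray), 0 where there is no reading.
- vision.camera_params(name): a dict with "K" (3x3 intrinsics, pixels), "origin" and "orientation" of the camera in the world; the wrist camera has in their place "hand_eye" (4x4, takes a point from camera to tool coordinates, whose origin is the TCP and whose axes are the flange's). Camera axes: x right, y down, z forward; pixel columns grow to the right and rows downward; lengths in m; the calibration is good to about 2 mm. A picture is of the moment at which its call begins: read the wrist's pose just before it. camera_params takes no time and is no camera call.
- ticket.sign_off(): hands the job in; it is judged then, once.
The state is a dict: "time": time; "joint_pos": joint angles; "joint_velocities": joint speeds; "joint_efforts": joint torques, N m; "tool_pos": TCP position; "tool_rot": TCP orientation; "contact_force": force on the tool from outside, world axes, zero at the start; "torque": the same for the moment, N m; "grip_width": finger opening in m; "grip_force": force on a finger pad.
Only numpy, scipy, OpenCV 4.12 (cv2) and the standard library are available. Lean on these libraries where they do the work, as an engineer would, in place of code of your own. Each camera call takes 0.05 s, during which the arm holds its last target. There are 200 camera calls.

TASK

Size the loose thumb insert on the bench caliper: stand it upright on the caliper's rest between the open jaws and let go, then roll the recessed thumbwheel along with a fingertip until the jaws close on the insert with a light nip of about 4 to 5 N (above 7 N the soft urethane gives and the size is wrong), and take the hand away, leaving it nipped there. Move the sliding jaw only by its thumbwheel, bear on the wheel no harder than a thumb would (under 20 N), and leave the other things on the counter as they lie.

Things in the scene. Friction and masses are not known exactly. Their poses are not given: they have to be found in the camera images.
- caliper: digital caliper clamped flat in a dark cast stand fixed to the counter. Origin: at counter level below the corner where the fixed jaw's face (y = 0) meets the beam's jaw-side edge (x = 0); z up. The beam, 16 mm wide, runs along y from +25 to -258 mm; the jaws stick out from it toward -x (to -50 mm). All of it is below 45 mm high
- fixed_jaw: fixed jaw, 8 mm thick, mid-height 26 mm above the counter; origin and axes as caliper. Measuring face: plane y = 0, looking to -y, from x = -50 mm to 0; the jaw lies behind it to y = +12 mm (+22 mm within 26 mm of the beam)
- slide_jaw: sliding jaw with its black housing and display hood (no wheel); axes as the caliper's, origin as the caliper's shifted along -y by the opening. Its measuring face, facing the fixed one, is its plane y = 0, x from -50 mm to 0, mid-height 26 mm; the jaw lies behind it to y = -12 mm (-22 mm near the beam). Not to be pushed by hand
- rest (a point): point on the rest (flat top of the stand between and below the jaws, 12 mm above the counter), at (-28, -17, 12) mm in the caliper's frame, axes alike: here stands the insert's underside centre when it touches the fixed jaw midway along the jaws. Rest: caliper x -64 to 0 mm, y +26 to -98 mm; the open gap runs from here toward -y
- caliper_slide (a joint): opening between the measuring faces in m (0 closed, 0.075 widest, 0.046 to 0.057 at the start); shrinks as the sliding jaw moves along the caliper's +y toward the fixed jaw. Stiff: about 4 N to move it along the beam; stays where it is left
- wheel_rim (a point): outermost (-x) point of the thumbwheel's exposed rim at mid-height, 26 mm above the counter, 18 mm from the beam's edge, 68 mm behind the sliding jaw's face; axes as the caliper's; travels with the slide, does not turn. The rim stands 3 mm out of a black fork 30 mm long in y. The space on its -x side is free down to the counter (the 12 mm rest ends at caliper y = -98 mm)
- thumbwheel: knurled steel wheel, 18 mm across, 8 mm thick, vertical axis z, origin at its centre; grippy (friction about 1), does not give. It rolls on the beam's edge: pressed lightly toward the caliper's +x and dragged along +y it closes the jaws; slide and wheel travel half as far as the fingertip. About 2 N along the beam rolls it; any more presses the jaws on the work with twice the extra
- thumb_insert: the red urethane thumb insert, a plain tube 34 mm in outside diameter and 62 mm tall with a 23 mm bore, 55 g, standing on end on the counter (the largest of the three loose tubes on the near part of the counter). Origin: centre of its underside, z up along the tube
- finger_slug: bystander: small red tube 25 mm across, 38 mm tall, standing; origin under its centre
- finger_grip: bystander: ivory finger grip with a collar, 28 mm across (collar 33 mm), 30 mm tall, standing; origin under its centre
- ball_core: bystander: smoky grey bulb-shaped ball core, 110 mm across, 124 mm tall; origin under its centre
- protractor: bystander: flat half-round steel layout protractor, 156 mm long, 4 mm thick (6 mm blade); origin in the middle of its straight edge
- bevel_scraper: bystander: wooden-handled scraper 170 mm long, lying
- tape_roll: bystander: roll of tape 66 mm across, 25 mm tall, lying flat

How it is judged:
By the outcome, as a careful person would: the job done as asked, in the order asked, and still so for the second after the job is handed in, with the robot touching nothing.
It also fails if it takes over 72 s, if anything falls off the work surface, if the arm or the gripper's body presses on something with over 40 N, if the wrist force passes 120 N, or if a joint passes its speed limit or range.

## Working session

There is one attempt and no reset: what is moved stays moved. The work goes in short steps, Python scripts to look and compute and a tool call to move; the robot and the scene stay as the last step left them, time stands still between calls to the robot, and variables do not carry over. Pictures are saved under pics/ and viewed, at most 10 in all, crops included, and the job is handed in when it is done.

Besides the shell and the picture viewer there is one more tool, called after "Emit:" in YAML: its name, and indented under it one key for each argument. drive_tool: Moves the arm, as the interface text tells. Its arguments: {"type":"object","properties":{"targets":{"type":"array","items":{"type":"array","items":{"type":"number"}}},"force":{"type":"number"}},"required":["targets"]}

```bash
mkdir -p pics
python3 - <<'E'
from bench import monitor, vision
import cv2, numpy as np
s=monitor.get_state(); print({k:np.round(v,3).tolist() for k,v in s.items()})
ims=[]
for n in ("scene","side"):
    p,d=vision.capture(n); np.savez(f"{n}0.npz",p=p,d=d); cv2.imwrite(f"pics/{n}0.png",p[...,::-1])
    print(n,vision.camera_params(n))
print(vision.camera_params("wrist"))
E
ls
```

```text
{'time': 0.0, 'joint_pos': [-1.425, 0.105, 0.096, 1.564, -0.0, 1.353], 'joint_velocities': [0.002, 0.0, 0.0, -0.001, -0.001, 0.002], 'joint_efforts': [-0.002, -55.694, 50.365, 0.017, -0.0, 0.0], 'tool_pos': [0.213, -0.56, 0.247], 'tool_rot': [-0.001, 0.984, 0.181, 0.0], 'contact_force': [-0.514, 0.66, -0.259], 'torque': [0.018, -0.005, -0.047], 'grip_force': 0.0, 'grip_width': 0.085}
scene {'K': array([[442.87881646,   0.        , 278.61583681],
       [  0.        , 442.87881646, 207.04689643],
       [  0.        ,   0.        ,   1.        ]]), 'origin': array([1.43552551, 0.03750037, 0.80012412]), 'orientation': array([-0.27860063,  0.639184  ,  0.6512178 , -0.29956781])}
side {'K': array([[511.34485297,   0.        , 281.6142975 ],
       [  0.        , 511.34485297, 208.86252621],
       [  0.        ,   0.        ,   1.        ]]), 'origin': array([0.05187439, 0.79506994, 0.70758075]), 'orientation': array([ 0.14402673, -0.25752196,  0.84193551, -0.45175584])}
{'K': array([[324.92320056,   0.        , 275.15411943],
       [  0.        , 324.92320056, 210.86036716],
       [  0.        ,   0.        ,   1.        ]]), 'hand_eye': array([[ 3.14997036e-04, -9.53648702e-01, -3.00922005e-01,
         7.83289257e-02],
       [ 9.99999865e-01,  4.25091409e-04, -3.00379751e-04,
         8.19219739e-05],
       [ 4.14376119e-04, -3.00921870e-01,  9.53648707e-01,
        -1.26394836e-01],
       [ 0.00000000e+00,  0.00000000e+00,  0.00000000e+00,
         1.00000000e+00]])}
pics
scene0.npz
side0.npz
```

View pics/scene0.png

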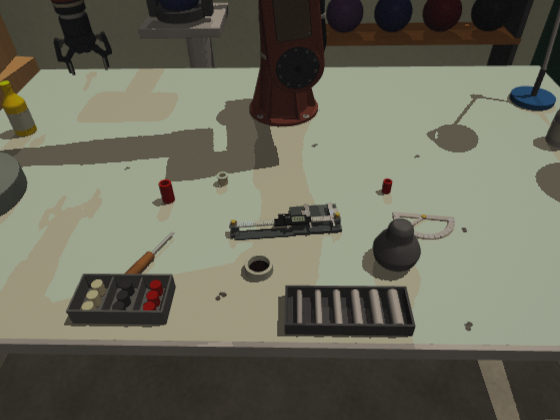

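View pics/side0.png

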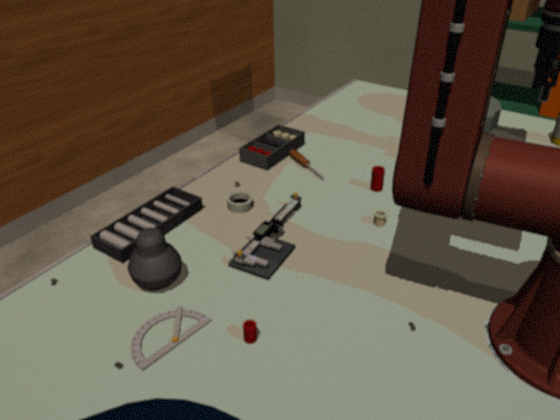

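The scene view shows the tall red insert at (167,191), slug at (387,186), grip at (222,179), and the caliper from (232,230) to (340,215) with its jaws at the right end. In the side view the insert is at (377,178) and the caliper jaws are near (262,250).

```bash
cat > h.py <<'E'
import numpy as np, cv2
from scipy.spatial.transform import Rotation as R
from bench import monitor, vision
def rot(q): return R.from_quat(np.roll(q,-1))
def pose(n,s=None):
    c=vision.camera_params(n)
    if n!="wrist": return c["K"],rot(c["orientation"]).as_matrix(),np.array(c["origin"])
    H=c["hand_eye"]; M=rot(s["tool_rot"]).as_matrix()
    return c["K"],M@H[:3,:3],M@H[:3,3]+s["tool_pos"]
def cloud(d,K,Rm,t):
    v,u=np.mgrid[:d.shape[0],:d.shape[1]]
    P=np.stack([(u-K[0,2])/K[0,0]*d,(v-K[1,2])/K[1,1]*d,d],-1)
    P=P@Rm.T+t; P[d<=0]=np.nan; return P
def plane(uv,z,K,Rm,t):
    uv=np.atleast_2d(uv).astype(float)
    r=np.c_[(uv-K[[0,1],[2,2]])/K[0,0],np.ones(len(uv))]@Rm.T
    return t+r*((z-t[2])/r[:,2])[:,None]
E
python3 - <<'E'
from h import *
for n in("scene","side"):
    f=np.load(n+"0.npz");p,d=f["p"].astype(int),f["d"];P=cloud(d,*pose(n))
    m=((p[...,0]>70)&(p[...,1]<40)&(p[...,2]<40)).astype(np.uint8)
    k,l,st,c=cv2.connectedComponentsWithStats(m)
    for i in range(1,k):
        if st[i,4]>30:
            Q=P[l==i];Q=Q[~np.isnan(Q[:,0])]
            print(n,st[i],np.round(Q.min(0),3),np.round(Q.max(0),3))
    uvs=dict(scene=[(232,230),(335,215),(233,237),(341,231),(315,207),(398,250)],side=[(265,242),(295,200),(232,262),(264,274),(295,246)])[n]
    for u,v in uvs: print(n,(u,v),np.round(P[v,u],3))
E
```

```text
scene [159 180  12   7  44] [ 0.495 -0.325  0.043] [ 0.525 -0.294  0.064]
scene [150 280  11   9  85] [ 0.814 -0.283  0.02 ] [ 0.843 -0.253  0.038]
scene [146 290  12  10  95] [ 0.827 -0.292  0.001] [ 0.873 -0.254  0.037]
scene [143 301  12   9  90] [ 0.855 -0.291  0.001] [ 0.899 -0.254  0.039]
scene (232, 230) [ 0.646 -0.117  0.018]
scene (335, 215) [0.615 0.141 0.042]
scene (233, 237) [ 0.655 -0.115  0.002]
scene (341, 231) [0.635 0.157 0.005]
scene (315, 207) [0.553 0.094 0.014]
scene (398, 250) [0.763 0.268 0.075]
side [489 138  71  31 934] [0.089 0.006 0.351] [0.189 0.062 0.365]
side [248 146  24  10  99] [ 0.81  -0.277  0.027] [ 0.901 -0.233  0.046]
side [373 167  11  24 197] [ 0.492 -0.325  0.002] [ 0.522 -0.29   0.064]
side [480 173  80  30 950] [0.074 0.068 0.309] [0.18  0.093 0.338]
side [244 321  12  22 201] [0.456 0.288 0.001] [0.479 0.312 0.04 ]
side [519 356  28  21 105] [0.01  0.078 0.01 ] [0.054 0.101 0.017]
side [510 361  50  33 299] [-0.015  0.086  0.007] [0.065 0.124 0.036]
side (265, 242) [0.594 0.077 0.028]
side (295, 200) [ 0.633 -0.104  0.028]
side (232, 262) [0.626 0.155 0.01 ]
side (264, 274) [0.545 0.15  0.012]
side (295, 246) [ 0.552  0.022 -0.   ]
```

Emit:
drive_tool:
  targets:
    - [35,-27,-6,0,0,2,1]
    - [70,-54,-12,0,0,4,1]
    - [105,-81,-18,0,0,6,1]
    - [140,-108,-24,0,0,8,1]
    - [175,-135,-30,0,0,10,1]
    - [210,-162,-36,0,0,12,1]
    - [245,-189,-42,0,0,14,1]
    - [280,-216,-48,0,0,14,1]

```text
time: 0.9
tool_pos: [0.3988, -0.2576, 0.2964]
tool_rot: [0.0, 0.998, 0.059, -0.0]
contact_force: [0.7, -0.4, 0.0]
grip_width: 0.0857
grip_force: 0.0
```

Emit:
drive_tool:
  targets:
    - [30,-38,0,0,0,0,1]
    - [60,-76,0,0,0,0,1]
    - [90,-114,0,0,0,0,1]
    - [120,-152,0,0,0,0,1]
    - [150,-190,0,0,0,0,1]
    - [180,-228,0,0,0,0,1]
    - [215,-275,0,0,0,0,1]
    - [215,-275,0,0,0,0,1]

```text
time: 1.7
tool_pos: [0.5801, 0.0437, 0.2951]
tool_rot: [-0.001, 0.998, 0.062, -0.001]
contact_force: [-0.5, 0.0, -0.4]
grip_width: 0.0855
grip_force: 0.0
```

Run:
```python
from h import *
s=monitor.get_state(); p,d=vision.capture("wrist"); np.savez("w1.npz",p=p,d=d,tp=s["tool_pos"],tr=s["tool_rot"])
cv2.imwrite("pics/w1.png",cv2.resize(p[...,::-1],(784,588),interpolation=cv2.INTER_CUBIC)); print(s["tool_pos"],s["tool_rot"])
```

```text
[0.58006862 0.04368251 0.29509941] [-6.24035909e-04  9.98089054e-01  6.17864749e-02 -5.32210775e-04]
```

View pics/w1.png

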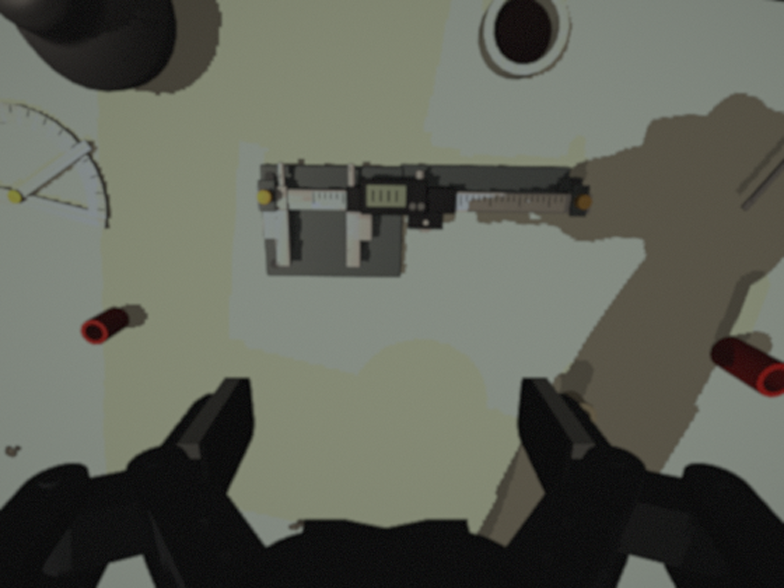

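The wrist view shows the fixed jaw at about (283,240) in the 784x588 picture, sliding jaw at (353,240), thumbwheel fork below the housing at (426,220), and the insert's top at (770,378). I'll crop for detail.

Run:
```python
from h import *
p=np.load("w1.npz")["p"]
c=p[105:205,178:338]
cv2.imwrite("pics/w1c.png",cv2.resize(np.clip(c[...,::-1]*1.5,0,255).astype(np.uint8),(800,500),interpolation=cv2.INTER_CUBIC))
```

```text
(no output)
```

View pics/w1c.png

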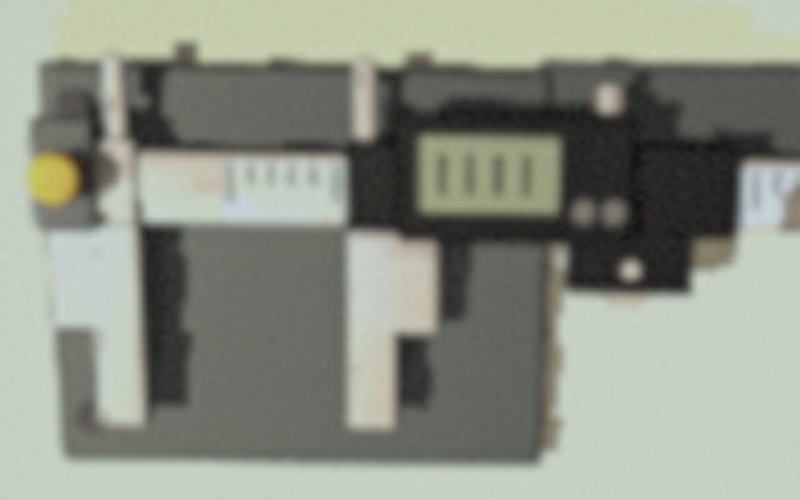

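Run:
```python
from h import *
f=np.load("w1.npz"); s=dict(tool_pos=f["tp"],tool_rot=f["tr"]); C=pose("wrist",s)
P=cloud(f["d"],*C)
g=lambda x,y,z: plane([177.6+(x+.5)/5,104.6+(y+.5)/5],z,*C)[0]
pts=dict(fixbeam=(140,229,28),fixtip=(147,428,28),slbeam=(347,229,30),sltip=(346,430,30),rest1=(68,460,12),rest2=(540,462,12),rim=(628,298,26),pin=(630,270,35),forkL=(570,290,30),forkR=(690,290,30))
W={k:g(a,b,z/1000) for k,(a,b,z) in pts.items()}
for k,v in W.items(): print(k,np.round(v,4), 'depthz',np.round(P[int(104.6+pts[k][1]/5),int(177.6+pts[k][0]/5)],4))
for a,b in(("fixtip","fixbeam"),("sltip","slbeam")):
    v=W[b]-W[a];print(a,np.linalg.norm(v),np.degrees(np.arctan2(v[1],v[0])))
v=W["rest1"]-W["rest2"];print("rest",np.linalg.norm(v),np.degrees(np.arctan2(-v[0],v[1])))
# yaw from beam gradient: low rim pixel row
# insert: red in wrist
p=f["p"].astype(int); m=((p[...,0]>70)&(p[...,1]<50)&(p[...,2]<50)).astype(np.uint8)
k,l,st,c=cv2.connectedComponentsWithStats(m)
for i in range(1,k):
    if st[i,4]>100:
        Q=P[l==i];Q=Q[~np.isnan(Q[:,0])];T=Q[Q[:,2]>np.percentile(Q[:,2],95)-.012];print(st[i],np.round(Q.min(0),3),np.round(Q.max(0),3),np.round((T.min(0)+T.max(0))/2,4))
```

```text
fixbeam [0.5992 0.1307 0.028 ] depthz [0.5999 0.1313 0.0295]
fixtip [0.5503 0.1261 0.028 ] depthz [0.5467 0.1289 0.0134]
slbeam [0.6056 0.0813 0.03  ] depthz [0.604  0.0827 0.013 ]
sltip [0.5565 0.0767 0.03  ] depthz [0.5523 0.0791 0.0108]
rest1 [0.5348 0.1489 0.012 ] depthz [0.5327 0.1518 0.0018]
rest2 [0.5495 0.0267 0.012 ] depthz [0.5495 0.0276 0.0117]
rim [0.597  0.0118 0.026 ] depthz [0.598  0.0127 0.0304]
pin [0.605  0.0133 0.035 ] depthz [0.6057 0.0142 0.0345]
forkL [0.5978 0.0264 0.03  ] depthz [5.94e-01 2.54e-02 5.00e-04]
forkR [ 0.6014 -0.0023  0.03  ] depthz [ 0.6025 -0.0009  0.0331]
fixtip 0.04912747914385821 5.439757013362963
sltip 0.04938308968144273 5.321941851667195
rest 0.12311486153719008 6.871004452120015
[ 59 228  18  17 132] [0.461 0.285 0.02 ] [0.483 0.307 0.04 ] [0.4719 0.2963 0.0347]
[540 259  20  24 196] [ 0.495 -0.322  0.042] [ 0.527 -0.292  0.065] [ 0.5111 -0.3061  0.0591]
```

The caliper checks out: jaw length 49 mm, opening about 50 mm, rest 123 mm and yaw about 6.6°. Its origin is about (0.599, 0.131). The insert is at about (0.5095, -0.3075).

Emit:
drive_tool:
  targets:
    - [-15,45,15,0,0,0,1]
    - [-30,90,33,0,0,0,1]
    - [-45,135,52,0,0,0,1]
    - [-60,180,70,0,0,0,1]
    - [-75,225,90,0,0,0,1]
    - [-90,270,110,0,0,0,1]
    - [-103,310,130,0,0,0,1]
    - [-113,340,145,0,0,0,1]

```text
time: 2.55
tool_pos: [0.5049, -0.3148, 0.1498]
tool_rot: [-0.0, 0.998, 0.058, -0.001]
contact_force: [-0.6, 0.6, 0.1]
grip_width: 0.0855
grip_force: 0.0
```

Run:
```python
from h import *
s=monitor.get_state(); p,d=vision.capture("wrist"); np.savez("w2.npz",p=p,d=d,tp=s["tool_pos"],tr=s["tool_rot"])
print(s["tool_pos"],s["tool_rot"],np.abs(s["joint_velocities"]).max())
C=pose("wrist",s);P=cloud(d,*C);p=p.astype(int)
m=((p[...,0]>70)&(p[...,1]<50)&(p[...,2]<50)).astype(np.uint8)
k,l,st,c=cv2.connectedComponentsWithStats(m)
i=1+np.argmax(st[1:,4]);Q=P[l==i];Q=Q[~np.isnan(Q[:,0])];T=Q[(Q[:,2]>.055)]
print(st[i],T.min(0),T.max(0),(T.min(0)+T.max(0))/2)
cnt=max(cv2.findContours((l==i).astype(np.uint8),0,2)[0],key=cv2.contourArea)
up=cnt[:,0][cnt[:,0,1]>0]
G=plane(up,.062,*C); print(cv2.minEnclosingCircle(G[:,:2].astype(np.float32)))
```

```text
[ 0.50493518 -0.31478474  0.14982639] [-9.68031055e-05  9.98294677e-01  5.83731577e-02 -5.50848803e-04] 0.47571036299628044
[253 201  40  38 355] [ 0.49484431 -0.32597148  0.05515483] [ 0.52175626 -0.29811591  0.06466388] [ 0.50830029 -0.3120437   0.05990935]
((0.5098248720169067, -0.3105068504810333), 0.01584060676395893)
```

Run:
```python
from h import *
p,d=vision.capture("wrist");s=monitor.get_state(); 
print(s["tool_pos"],s["tool_rot"],np.abs(s["joint_velocities"]).max())
s=monitor.get_state();p,d=vision.capture("wrist")
C=pose("wrist",s);P=cloud(d,*C);p=p.astype(int)
m=((p[...,0]>70)&(p[...,1]<50)&(p[...,2]<50)).astype(np.uint8)
k,l,st,c=cv2.connectedComponentsWithStats(m)
i=1+np.argmax(st[1:,4]);Q=P[l==i];T=Q[(Q[:,2]>.055)]
print((T.min(0)+T.max(0))/2)
cnt=max(cv2.findContours((l==i).astype(np.uint8),0,2)[0],key=cv2.contourArea)
print(cv2.minEnclosingCircle(plane(cnt[:,0],.062,*C)[:,:2].astype(np.float32)))
```

```text
[ 0.50389233 -0.31540474  0.14819561] [-9.43703948e-04  9.98380101e-01  5.68636171e-02 -1.67691524e-03] 0.06726918589797376
[ 0.50855427 -0.30906973  0.0602282 ]
((0.5102115273475647, -0.3086770176887512), 0.01656181924045086)
```

Emit:
drive_tool:
  targets:
    - [7,-6,15,0,0,0,1]
    - [7,-6,30,0,0,0,1]
    - [7,-6,50,0,0,0,1]
    - [7,-6,70,0,0,0,1]
    - [7,-6,85,0,0,0,1]
    - [7,-6,95,0,0,0,1]
    - [7,-6,95,0,0,0,1]
    - [7,-6,95,0,0,0,1]

```text
time: 3.5
tool_pos: [0.5139, -0.3048, 0.0568]
tool_rot: [0.0, 0.998, 0.06, 0.0]
contact_force: [0.2, -0.9, -1.4]
grip_width: 0.0854
grip_force: 0.0
```

Emit:
drive_tool:
  targets:
    - [0,0,0,0,0,0,0.2]
    - [0,0,0,0,0,0,0.2]
    - [0,0,0,0,0,0,0.2]
    - [0,0,0,0,0,0,0.2]
    - [0,0,0,0,0,0,0.2]
    - [0,0,0,0,0,0,0.2]
    - [0,0,0,0,0,0,0.2]
    - [0,0,0,0,0,0,0.2]
  force: 25

```text
time: 4.3
tool_pos: [0.5138, -0.3052, 0.0568]
tool_rot: [0.0, 0.998, 0.06, 0.0]
contact_force: [0.1, -0.3, 4.6]
grip_width: 0.0334
grip_force: 24.5
```

Emit:
drive_tool:
  targets:
    - [0,0,-5,0,0,0,0.2]
    - [0,0,-15,0,0,0,0.2]
    - [0,0,-30,0,0,0,0.2]
    - [0,0,-50,0,0,0,0.2]
    - [0,0,-70,0,0,0,0.2]
    - [0,0,-85,0,0,0,0.2]
    - [0,0,-90,0,0,0,0.2]
    - [0,0,-90,0,0,0,0.2]

```text
time: 5.1
tool_pos: [0.5139, -0.3052, 0.1473]
tool_rot: [0.001, 0.998, 0.06, 0.0]
contact_force: [-0.6, -1.2, -1.1]
grip_width: 0.0335
grip_force: 24.6
```

Run:
```python
from h import *
s=monitor.get_state();p,d=vision.capture("wrist");print(s["tool_pos"],s["tool_rot"],s["grip_width"],s["contact_force"])
q,_=vision.capture("side")
im=np.hstack([p,cv2.resize(q[100:220,300:460],(560,420))])[...,::-1]
cv2.imwrite("pics/w3.png",cv2.resize(im,(800,300)))
```

```text
[ 0.51394616 -0.3051808   0.14725269] [5.58208281e-04 9.98214467e-01 5.97270722e-02 4.93540767e-04] 0.03353342177398045 [-0.55518454 -1.18123781 -1.13161382]
```

View pics/w3.png

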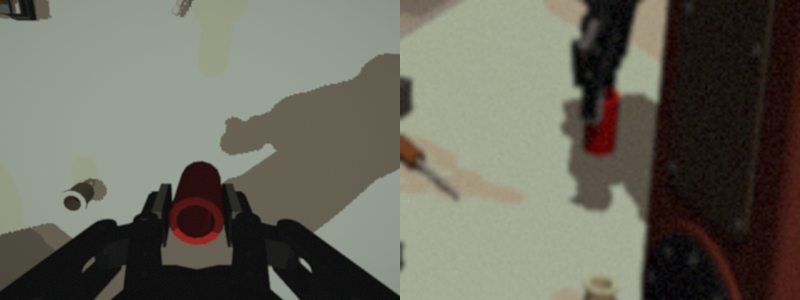

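The insert is held upright between the pads, with its top ring at about (195,220) in the left half.

Run:
```python
from h import *
s=monitor.get_state();p,d=vision.capture("wrist")
C=pose("wrist",s);p=p.astype(int)
m=((p[...,0]>100)&(p[...,1]<60)&(p[...,2]<60)).astype(np.uint8)
k,l,st,c=cv2.connectedComponentsWithStats(m)
i=1+np.argmax(st[1:,4]);print(st[i]);P=cloud(d,*C)[l==i];P=P[~np.isnan(P[:,0])]
print(np.percentile(P,[2,50,98],axis=0))
cnt=max(cv2.findContours((l==i).astype(np.uint8),0,2)[0],key=cv2.contourArea)
G=plane(cnt[:,0],.1525,*C);L=rot(s["tool_rot"]).inv().apply(G-s["tool_pos"]);print("tool",L.min(0),L.max(0))
# world goal
th=np.radians(6.6);ex=np.array([np.cos(th),np.sin(th)]);ey=np.array([-ex[1],ex[0]])
g=np.array([.5992,.1307])-.028*ex-.021*ey
M=rot(s["tool_rot"]).as_matrix(); off=np.array([(L.min(0)+L.max(0))[0]/2,0,0])
t=np.r_[g,.1473]-M@off; print(g,t, "shift mm",1000*M.T@(t-s["tool_pos"]), rot(s["tool_rot"]).as_euler("xyz",degrees=True))
```

```text
[240 319  66  24 620]
[[ 0.49354431 -0.31719943  0.1507947 ]
 [ 0.49762065 -0.30472062  0.15225048]
 [ 0.50264569 -0.29174267  0.15364735]]
tool [-0.02011    -0.01550878 -0.00701951] [-0.00821166  0.01263551 -0.00699922]
[0.57379924 0.10662093] [0.58785924 0.10830781 0.14728981] shift mm [ 123.22379084 -401.09852862   -1.5925326 ] [-1.79956428e+02  4.12222733e-02  6.84147026e+00]
```

Emit:
drive_tool:
  targets:
    - [8,-30,-2,0,0,0,0.2]
    - [20,-75,-5,0,0,0,0.2]
    - [34,-120,-8,0,0,0,0.2]
    - [47,-165,-10,0,0,0,0.2]
    - [60,-210,-10,0,0,0,0.2]
    - [73,-255,-10,0,0,0,0.2]
    - [86,-300,-10,0,0,0,0.2]
    - [99,-345,-10,0,0,0,0.2]

```text
time: 6.05
tool_pos: [0.5703, 0.0515, 0.1553]
tool_rot: [-0.0, 0.998, 0.06, -0.001]
contact_force: [0.3, -0.1, -0.9]
grip_width: 0.0337
grip_force: 24.7
```

Emit:
drive_tool:
  targets:
    - [8,-30,0,0,0,0,0.2]
    - [14,-56,0,0,0,0,0.2]
    - [14,-56,0,0,0,0,0.2]
    - [14,-56,0,0,0,0,0.2]
    - [14,-56,0,0,0,0,0.2]
    - [14,-56,0,0,0,0,0.2]
    - [14,-56,0,0,0,0,0.2]
    - [14,-56,0,0,0,0,0.2]

```text
time: 6.85
tool_pos: [0.5781, 0.1061, 0.1563]
tool_rot: [0.0, 0.998, 0.059, 0.0]
contact_force: [-0.6, -0.7, -0.5]
grip_width: 0.0337
grip_force: 24.8
```

Run:
```python
from h import *
s=monitor.get_state();p,d=vision.capture("wrist");np.savez("w4.npz",p=p,d=d,tp=s["tool_pos"],tr=s["tool_rot"])
print(s["tool_pos"],s["tool_rot"],s["grip_width"])
cv2.imwrite("pics/w4.png",np.clip(p[...,::-1]*1.4,0,255).astype(np.uint8))
```

```text
[0.578054   0.10614152 0.15633398] [6.14975714e-05 9.98244802e-01 5.92225296e-02 5.92230738e-05] 0.033703106630352114
```

View pics/w4.png

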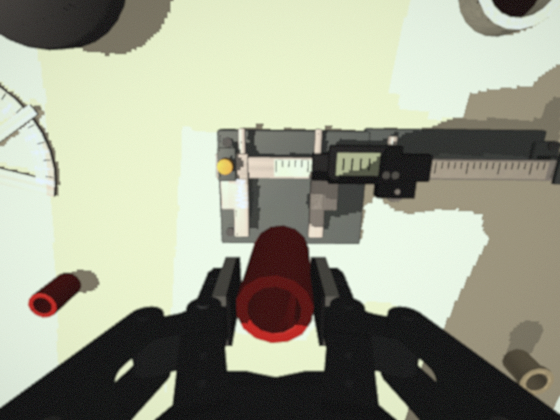

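The insert hangs over the gap. The fixed jaw face runs from (248,180) to (249,236), the slide jaw face is at (310,180), and the fork rim is at (396,198).

Run:
```python
from h import *
f=np.load("w4.npz"); s=dict(tool_pos=f["tp"],tool_rot=f["tr"]); C=pose("wrist",s); P=cloud(f["d"],*C)
p=f["p"]
print(p[200,225:330,:].mean(1).astype(int))
for k,u,v,z in(("fixbeam",248,180,.028),("fixtip",249,236,.028),("sl",311,181,.030),("rim",396,198,.026),("pin",397,191,.0345),("beamend",558,180,.03),("beam0",252,178,.03)): print(k,plane([u,v],z,*C)[0],P[v,u])
```

```text
[167 167 167 165 165 165 166 166 168 168 171 174 175 175 176 176 174 172
 170 169 167 160 137  95  52  36  36  38  39  45  47  45  51  68  82  88
  88  87  85  87  86  85  86  86  85  85  84  84  84  86  84  83  84  83
  83  85  83  83  84  83  83  83  82  84  83  84  83  84  84  83  83  84
  84  82  82  82  82  82  82  82  80  69  53  44  53  74  92  99  99  99
  99  98  98 100 101 100  97  93  88  90  89  88  88  89  88]
fixbeam [0.59902458 0.13079274 0.028     ] [0.59926058 0.1307303  0.02906005]
fixtip [0.55127952 0.12546005 0.028     ] [0.54559083 0.12598688 0.01412718]
sl [0.60458427 0.08101433 0.03      ] [0.60457459 0.08100775 0.0299522 ]
rim [0.59799722 0.00924254 0.026     ] [0.59911479 0.0113047  0.03096919]
pin [0.60558447 0.01329813 0.0345    ] [0.60550191 0.01312941 0.03409136]
beamend [ 0.6285677  -0.11312151  0.03      ] [ 0.62913608 -0.1083328   0.03528723]
beam0 [0.60144734 0.12768628 0.03      ] [0.59803084 0.12843515 0.01409503]
```

Emit:
drive_tool:
  targets:
    - [0,0,10,0,0,0,0.2]
    - [0,0,25,0,0,0,0.2]
    - [0,0,40,0,0,0,0.2]
    - [0,0,55,0,0,0,0.2]
    - [0,0,68,0,0,0,0.2]
    - [0,0,78,0,0,0,0.2]
    - [0,0,84,0,0,0,0.2]
    - [0,0,84,0,0,0,0.2]

```text
time: 7.7
tool_pos: [0.5775, 0.1067, 0.0713]
tool_rot: [-0.0, 0.998, 0.06, -0.001]
contact_force: [-0.1, -0.3, -1.5]
grip_width: 0.0337
grip_force: 24.8
```

Emit:
drive_tool:
  targets:
    - [0,0,0,0,0,0,0.2]
    - [0,0,1,0,0,0,0.2]
    - [0,0,1,0,0,0,0.2]
    - [0,0,2,0,0,0,0.2]
    - [0,0,2,0,0,0,0.2]
    - [0,0,3,0,0,0,0.2]
    - [0,0,3,0,0,0,0.2]
    - [0,0,3,0,0,0,0.2]

```text
time: 8.5
tool_pos: [0.5779, 0.1068, 0.0692]
tool_rot: [0.0, 0.998, 0.06, -0.0]
contact_force: [-0.6, -0.4, -0.2]
grip_width: 0.0338
grip_force: 24.8
```

Emit:
drive_tool:
  targets:
    - [0,0,0.5,0,0,0,0.2]
    - [0,0,0.5,0,0,0,0.2]
    - [0,0,0.5,0,0,0,0.45]
    - [0,0,0.5,0,0,0,0.5]
    - [0,0,0.5,0,0,0,0.6]
    - [0,0,0.5,0,0,0,0.8]
    - [0,0,0.5,0,0,0,0.8]
    - [0,0,0.5,0,0,0,0.8]

```text
time: 9.3
tool_pos: [0.578, 0.1067, 0.0688]
tool_rot: [0.0, 0.998, 0.06, -0.0]
contact_force: [0.5, -0.5, -0.1]
grip_width: 0.0683
grip_force: 0.0
```

Emit:
drive_tool:
  targets:
    - [0,0,-5,0,0,0,0.8]
    - [0,0,-20,0,0,0,0.8]
    - [0,0,-40,0,0,0,0.8]
    - [0,0,-65,0,0,0,0.5]
    - [-15,20,-90,0,0,0,0.3]
    - [-35,50,-100,0,0,0,0]
    - [-60,80,-110,0,0,0,0]
    - [-60,80,-110,0,0,0,0]

```text
time: 10.1
tool_pos: [0.5276, 0.0173, 0.182]
tool_rot: [0.001, 0.998, 0.058, 0.002]
contact_force: [-0.6, 0.4, -0.1]
grip_width: -0.0001
grip_force: 0.0
```

Run:
```python
from h import *
vision.capture("side");vision.capture("side");s=monitor.get_state();p,d=vision.capture("wrist");np.savez("w5.npz",p=p,d=d,tp=s["tool_pos"],tr=s["tool_rot"])
print(s["tool_pos"],s["tool_rot"],s["grip_width"],s["contact_force"])
cv2.imwrite("pics/w5.png",np.clip(p[...,::-1]*1.4,0,255).astype(np.uint8))
```

```text
[0.52839591 0.01963264 0.18033084] [2.23494271e-04 9.98262894e-01 5.89053030e-02 1.14484580e-03] -3.785348889030451e-05 [1.22786667 0.62139184 0.21448909]
```

View pics/w5.png

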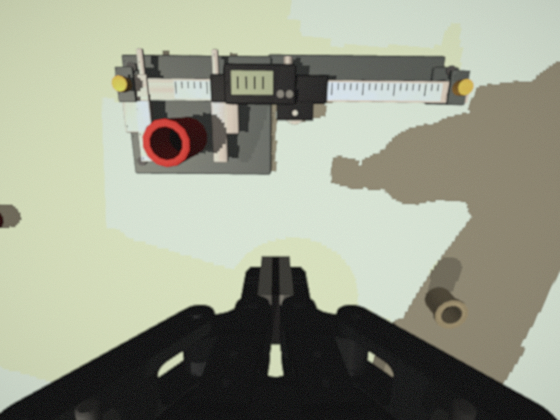

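The insert stands alone between the jaws at (168,142), and the shut fingertips measure about 14 mm across. I'll bring the tip down beside the wheel.

Emit:
drive_tool:
  targets:
    - [10,10,20,0,0,0,0]
    - [20,20,50,0,0,0,0]
    - [30,20,80,0,0,0,0]
    - [35,20,110,0,0,0,0]
    - [38,20,130,0,0,0,0]
    - [40,20,142,0,0,0,0]
    - [40,20,147,0,0,0,0]
    - [40,20,147,0,0,0,0]

```text
time: 11.05
tool_pos: [0.57, 0.0056, 0.0317]
tool_rot: [-0.0, 0.998, 0.06, -0.0]
contact_force: [0.2, 1.1, 1.4]
grip_width: -0.0002
grip_force: 0.0
```

Emit:
drive_tool:
  targets:
    - [2,0,0,0,0,0,0]
    - [4,0,0,0,0,0,0]
    - [6,0,0,0,0,0,0]
    - [7,0,0,0,0,0,0]
    - [7,0,0,0,0,0,0]
    - [7,0,0,0,0,0,0]
    - [7,0,0,0,0,0,0]
    - [7,0,0,0,0,0,0]

```text
time: 11.85
tool_pos: [0.5769, 0.0059, 0.0318]
tool_rot: [0.0, 0.998, 0.06, -0.0]
contact_force: [0.0, 0.4, -0.3]
grip_width: -0.0003
grip_force: 0.0
```

```bash
cat > st.py <<'E'
from h import *
import sys
F=[];
for i in range(int(sys.argv[1])):
    vision.capture("side"); s=monitor.get_state(); F.append(s["contact_force"])
F=np.array(F); M=rot(s["tool_rot"]).as_matrix()
print(s["time"],np.round(s["tool_pos"]*1000,1),"F tool",np.round(F.mean(0)@M,2),"sd",np.round(F.std(0),2))
E
python3 st.py 5
python3 - <<'E'
from h import *
p,d=vision.capture("wrist")
cv2.imwrite("pics/w6.png",np.clip(p[...,::-1]*1.4,0,255).astype(np.uint8))
E
```

```text
12.1 [577.    5.9  31.8] F tool [ 0.13 -0.12 -0.06] sd [0.51 0.33 0.24]
```

View pics/w6.png

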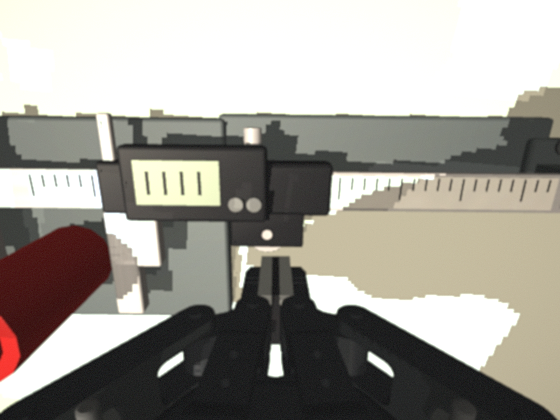

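The fingertip is about 4.5 mm to the -y side of the wheel and level with it, so I'll press in gently.

Emit:
drive_tool:
  targets:
    - [1,0,0,0,0,0,0]
    - [2,0,0,0,0,0,0]
    - [3,0,0,0,0,0,0]
    - [4,0,0,0,0,0,0]
    - [5,0,0,0,0,0,0]
    - [5,0,0,0,0,0,0]
    - [5,0,0,0,0,0,0]
    - [5,0,0,0,0,0,0]

```text
time: 12.95
tool_pos: [0.5819, 0.0065, 0.0317]
tool_rot: [0.0, 0.998, 0.06, -0.0]
contact_force: [1.2, 0.4, -0.1]
grip_width: 0.0001
grip_force: 0.0
```

Emit:
drive_tool:
  targets:
    - [0.3,0,0,0,0,0,0]
    - [0.5,0,0,0,0,0,0]
    - [0.8,0,0,0,0,0,0]
    - [1,0,0,0,0,0,0]
    - [1,0,0,0,0,0,0]
    - [1,0,0,0,0,0,0]
    - [1,0,0,0,0,0,0]
    - [1,0,0,0,0,0,0]

```text
time: 13.75
tool_pos: [0.5829, 0.0066, 0.0318]
tool_rot: [0.0, 0.998, 0.06, -0.0]
contact_force: [-0.7, -0.1, 0.4]
grip_width: -0.0002
grip_force: 0.0
```

Emit:
drive_tool:
  targets:
    - [0.3,0,0,0,0,0,0]
    - [0.5,0,0,0,0,0,0]
    - [0.8,0,0,0,0,0,0]
    - [1,0,0,0,0,0,0]
    - [1,0,0,0,0,0,0]
    - [1,0,0,0,0,0,0]
    - [1,0,0,0,0,0,0]
    - [1,0,0,0,0,0,0]

```text
time: 14.55
tool_pos: [0.584, 0.0067, 0.0318]
tool_rot: [0.0, 0.998, 0.06, 0.0]
contact_force: [0.3, 0.4, 0.3]
grip_width: 0.0002
grip_force: 0.0
```

```bash
python3 st.py 4
```

```text
14.75 [583.9   6.7  31.8] F tool [-0.17  0.28 -0.  ] sd [0.34 0.56 0.55]
```

Emit:
drive_tool:
  targets:
    - [0.3,0,0,0,0,0,0]
    - [0.5,0,0,0,0,0,0]
    - [0.8,0,0,0,0,0,0]
    - [1,0,0,0,0,0,0]
    - [1,0,0,0,0,0,0]
    - [1,0,0,0,0,0,0]
    - [1,0,0,0,0,0,0]
    - [1,0,0,0,0,0,0]

```text
time: 15.55
tool_pos: [0.5847, 0.0068, 0.0317]
tool_rot: [0.0, 0.998, 0.06, -0.0]
contact_force: [-3.4, -0.8, 2.5]
grip_width: -0.0004
grip_force: 2.0
```

Emit:
drive_tool:
  targets:
    - [0.3,0,0,0,0,0,0]
    - [0.5,0,0,0,0,0,0]
    - [0.8,0,0,0,0,0,0]
    - [1,0,0,0,0,0,0]
    - [1,0,0,0,0,0,0]
    - [1,0,0,0,0,0,0]
    - [1,0,0,0,0,0,0]
    - [1,0,0,0,0,0,0]

```text
time: 16.35
tool_pos: [0.5849, 0.0069, 0.0316]
tool_rot: [0.0, 0.998, 0.06, -0.001]
contact_force: [-9.2, -2.6, 5.4]
grip_width: -0.0001
grip_force: 4.4
```

Contact: about 9.5 N normal. Rolling the first stroke.

Emit:
drive_tool:
  targets:
    - [0,-1,0,0,0,0,0]
    - [0,-2,0,0,0,0,0]
    - [0,-3.5,0,0,0,0,0]
    - [0,-5,0,0,0,0,0]
    - [0,-6.5,0,0,0,0,0]
    - [0,-8,0,0,0,0,0]
    - [0,-8,0,0,0,0,0]
    - [0,-8,0,0,0,0,0]

```text
time: 17.15
tool_pos: [0.584, 0.0148, 0.0315]
tool_rot: [0.0, 0.998, 0.06, -0.001]
contact_force: [-8.2, -2.2, 4.4]
grip_width: 0.0001
grip_force: 4.2
```

```bash
cat > pin.py <<'E'
from h import *
# track fork pin (bright blob) and rim; report caliper-y of the slide relative to O
s=monitor.get_state();p,d=vision.capture("wrist");C=pose("wrist",s)
g=p.mean(2);b=((g>60)).astype(np.uint8); b[:225]=0;b[245:]=0
k,l,st,c=cv2.connectedComponentsWithStats(b)
th=np.radians(6.5);ex=np.array([np.cos(th),np.sin(th)]);ey=np.array([-ex[1],ex[0]])
for i in range(1,k):
    if 20<st[i,4]<160 and st[i,2]<20:
        w=plane(c[i],.0345,*C)[0][:2];r=w-[.599,.1307];t=s["tool_pos"][:2]-[.599,.1307];print(c[i],st[i],"pin cal mm",r@ex*1e3,r@ey*1e3,"tcp",t@ex*1e3,t@ey*1e3,"opening",-(r@ey)*1e3-68)
E
python3 st.py 4; python3 pin.py
```

```text
17.35 [584.   14.8  31.5] F tool [-8.43  1.21 -4.1 ] sd [0.25 0.22 0.32]
[245.96703297 227.65934066] [239 225  15   7  91] pin cal mm 4.110126417328632 -101.12481196864742 tcp -28.066159709730595 -113.47371885861982 opening 33.12481196864742
[263.94791667 227.875     ] [257 225  15   8  96] pin cal mm 4.060677603784491 -108.39914107546765 tcp -28.066159709730595 -113.47371885861982 opening 40.399141075467654
```

```bash
sed -i 's/b\[:225\]=0;b\[245:\]=0/b[:237]=0;b[275:]=0/; s/20<st\[i,4\]<160/15<st[i,4]<200/' pin.py; python3 pin.py
```

```text
[276.41818182 252.23636364] [271 247  12  11 110] pin cal mm -6.67952311789004 -113.5631975840196 tcp -28.049855779594797 -113.51182903506434 opening 45.563197584019605
[ 30.34951456 267.16504854] [ 26 261   9  14 103] pin cal mm -14.167290030223647 -10.0017244955299 tcp -28.049855779594797 -113.51182903506434 opening -57.9982755044701
[253.61016949 264.96610169] [247 263  15   6  59] pin cal mm -12.58657811987529 -104.02118808173603 tcp -28.049855779594797 -113.51182903506434 opening 36.02118808173603
```

The wheel rolls as expected: the opening is about 45.6 mm after an 8 mm drag. Continuing.

Emit:
drive_tool:
  targets:
    - [0,-1.5,0,0,0,0,0]
    - [0,-3,0,0,0,0,0]
    - [0,-4.5,0,0,0,0,0]
    - [0,-6,0,0,0,0,0]
    - [0,-7.5,0,0,0,0,0]
    - [0,-9,0,0,0,0,0]
    - [0,-9,0,0,0,0,0]
    - [0,-9,0,0,0,0,0]

```text
time: 18.25
tool_pos: [0.583, 0.0236, 0.0315]
tool_rot: [0.0, 0.998, 0.06, -0.001]
contact_force: [-7.7, -1.8, 2.9]
grip_width: -0.0
grip_force: 3.9
```

```bash
python3 st.py 3; python3 pin.py
```

```text
18.4 [583.   23.7  31.5] F tool [-8.24  1.04 -3.25] sd [0.61 0.03 0.33]
[286.85714286 251.8877551 ] [281 247  12  11  98] pin cal mm -6.493645023013241 -108.90949485088052 tcp -28.051262253466003 -104.53075352746802 opening 40.90949485088052
[ 49.24418605 267.18604651] [ 45 261   9  14  86] pin cal mm -14.119486944294524 -8.985795797935879 tcp -28.051262253466003 -104.53075352746802 opening -59.01420420206412
[266.41025641 269.        ] [262 265   9  10  39] pin cal mm -14.437182118156773 -100.41556338897598 tcp -28.051262253466003 -104.53075352746802 opening 32.41556338897598
```

Emit:
drive_tool:
  targets:
    - [-1,0,0,0,0,0,0]
    - [-3,0,0,0,0,0,0]
    - [-5,1,0,0,0,0,0]
    - [-5,4,0,0,0,0,0]
    - [-5,7,0,0,0,0,0]
    - [-5,9.5,0,0,0,0,0]
    - [-5,9.5,0,0,0,0,0]
    - [-5,9.5,0,0,0,0,0]

```text
time: 19.25
tool_pos: [0.5801, 0.0137, 0.0318]
tool_rot: [-0.0, 0.998, 0.06, -0.0]
contact_force: [0.5, 0.8, 0.1]
grip_width: -0.0
grip_force: 0.0
```

```bash
python3 st.py 10; python3 pin.py
```

```text
19.75 [580.1  13.9  31.8] F tool [-0.09 -0.04 -0.26] sd [0.37 0.35 0.38]
[ 60.63265306 240.08163265] [ 55 237  17  10  98] pin cal mm -5.901127324737407 -25.345475551714827 tcp -32.027569903629384 -113.95526700632654 opening -42.65452444828517
[264.42735043 243.2991453 ] [259 238  12  12 117] pin cal mm -6.804985879076524 -109.03321434854885 tcp -32.027569903629384 -113.95526700632654 opening 41.03321434854885
[ 27.5625 258.0375] [ 24 253   8  12  80] pin cal mm -14.102162052225466 -9.958765143834286 tcp -32.027569903629384 -113.95526700632654 opening -58.041234856165715
```

Emit:
drive_tool:
  targets:
    - [1,0,0,0,0,0,0]
    - [2.5,0,0,0,0,0,0]
    - [3.5,0,0,0,0,0,0]
    - [4.2,0,0,0,0,0,0]
    - [4.7,0,0,0,0,0,0]
    - [5,0,0,0,0,0,0]
    - [5.1,0,0,0,0,0,0]
    - [5.1,0,0,0,0,0,0]

```text
time: 20.6
tool_pos: [0.584, 0.0143, 0.0316]
tool_rot: [0.0, 0.998, 0.06, -0.001]
contact_force: [-7.2, -1.4, 3.8]
grip_width: 0.0004
grip_force: 3.7
```

Emit:
drive_tool:
  targets:
    - [0,-1.5,0,0,0,0,0]
    - [0,-3,0,0,0,0,0]
    - [0,-4.5,0,0,0,0,0]
    - [0,-6,0,0,0,0,0]
    - [0,-7,0,0,0,0,0]
    - [0,-8,0,0,0,0,0]
    - [0,-8,0,0,0,0,0]
    - [0,-8,0,0,0,0,0]

```text
time: 21.4
tool_pos: [0.5831, 0.0221, 0.0316]
tool_rot: [0.0, 0.998, 0.06, -0.001]
contact_force: [-6.3, -2.5, 4.7]
grip_width: -0.0001
grip_force: 3.6
```

```bash
python3 st.py 4; python3 pin.py|grep -v "opening -"
```

```text
21.6 [583.1  22.1  31.6] F tool [-7.49  1.23 -4.08] sd [0.5  0.15 0.52]
[273.84070796 252.15929204] [268 247  13  12 113] pin cal mm -6.714306228093025 -105.1356706189008 tcp -28.067117070696582 -106.15292166402556 opening 37.135670618900804
```

Emit:
drive_tool:
  targets:
    - [0.2,0,-0.2,0,0,0,0]
    - [0.4,-0.5,-0.3,0,0,0,0]
    - [0.4,-1,-0.3,0,0,0,0]
    - [0.4,-1.5,-0.3,0,0,0,0]
    - [0.4,-2,-0.3,0,0,0,0]
    - [0.4,-2.5,-0.3,0,0,0,0]
    - [0.4,-3,-0.3,0,0,0,0]
    - [0.4,-3,-0.3,0,0,0,0]

```text
time: 22.45
tool_pos: [0.5828, 0.025, 0.0316]
tool_rot: [0.0, 0.998, 0.059, -0.002]
contact_force: [-7.9, -2.2, 2.6]
grip_width: 0.0001
grip_force: 3.8
```

```bash
python3 st.py 5; python3 pin.py|grep -v "opening -"
```

```text
22.7 [582.8  25.1  31.6] F tool [-7.34  2.   -3.04] sd [0.41 0.47 0.46]
[277.50485437 251.9223301 ] [272 247  12  11 103] pin cal mm -6.531290320003951 -103.59808543284778 tcp -28.01667788782265 -103.09436173930729 opening 35.59808543284778
```

Emit:
drive_tool:
  targets:
    - [0.3,0,-0.2,0,0,0,0]
    - [0.5,-0.3,-0.2,0,0,0,0]
    - [0.5,-0.6,-0.2,0,0,0,0]
    - [0.5,-1,-0.2,0,0,0,0]
    - [0.5,-1.4,-0.2,0,0,0,0]
    - [0.5,-1.7,-0.2,0,0,0,0]
    - [0.5,-2,-0.2,0,0,0,0]
    - [0.5,-2,-0.2,0,0,0,0]

```text
time: 23.55
tool_pos: [0.5827, 0.0271, 0.0316]
tool_rot: [0.0, 0.998, 0.059, -0.002]
contact_force: [-8.9, -2.9, 3.2]
grip_width: -0.0001
grip_force: 4.6
```

```bash
python3 st.py 6; python3 pin.py|grep -v "opening -"
```

```text
23.85 [582.7  27.1  31.6] F tool [-9.04  2.04 -3.14] sd [0.43 0.72 0.55]
[279.88 252.15] [274 247  12  11 100] pin cal mm -6.540886412286379 -102.57128116452189 tcp -27.94932203254729 -101.08106386061642 opening 34.57128116452189
```

Emit:
drive_tool:
  targets:
    - [0,-0.1,0,0,0,0,0]
    - [0,-0.2,0,0,0,0,0]
    - [0,-0.4,0,0,0,0,0]
    - [0,-0.5,0,0,0,0,0]
    - [0,-0.6,0,0,0,0,0]
    - [0,-0.8,0,0,0,0,0]
    - [0,-0.8,0,0,0,0,0]
    - [0,-0.8,0,0,0,0,0]

```text
time: 24.7
tool_pos: [0.5826, 0.0279, 0.0316]
tool_rot: [0.0, 0.998, 0.059, -0.002]
contact_force: [-8.6, -3.6, 2.8]
grip_width: -0.0003
grip_force: 4.6
```

```bash
python3 st.py 6; python3 pin.py|grep -v "opening -"
```

```text
25.0 [582.6  27.9  31.6] F tool [-9.3   2.09 -2.94] sd [0.51 0.38 0.51]
[280.95145631 252.12621359] [275 247  13  11 103] pin cal mm -6.544062524940646 -102.2504947986036 tcp -27.96870628140519 -100.31456583913815 opening 34.2504947986036
[263.     269.1875] [262 265   4  10  16] pin cal mm -14.469827489780055 -94.76042448943907 tcp -27.96870628140519 -100.31456583913815 opening 26.760424489439075
```

Emit:
drive_tool:
  targets:
    - [0,-0.1,0,0,0,0,0]
    - [0,-0.2,0,0,0,0,0]
    - [0,-0.3,0,0,0,0,0]
    - [0,-0.4,0,0,0,0,0]
    - [0,-0.5,0,0,0,0,0]
    - [0,-0.5,0,0,0,0,0]
    - [0,-0.5,0,0,0,0,0]
    - [0,-0.5,0,0,0,0,0]

```text
time: 25.85
tool_pos: [0.5825, 0.0284, 0.0316]
tool_rot: [0.0, 0.998, 0.059, -0.002]
contact_force: [-7.7, -2.9, 3.3]
grip_width: -0.0005
grip_force: 4.6
```

```bash
python3 st.py 6; python3 pin.py|grep -v "opening -"
```

```text
26.15 [582.5  28.3  31.6] F tool [-9.51  2.12 -3.04] sd [0.2  0.64 0.65]
[281.64423077 251.98076923] [276 247  12  11 104] pin cal mm -6.469765393032886 -102.091317334803 tcp -27.953986465465036 -99.86701118121132 opening 34.091317334802994
```

Emit:
drive_tool:
  targets:
    - [0,-0.1,0,0,0,0,0]
    - [0,-0.2,0,0,0,0,0]
    - [0,-0.3,0,0,0,0,0]
    - [0,-0.4,0,0,0,0,0]
    - [0,-0.5,0,0,0,0,0]
    - [0,-0.6,0,0,0,0,0]
    - [0,-0.6,0,0,0,0,0]
    - [0,-0.6,0,0,0,0,0]

```text
time: 27.0
tool_pos: [0.5825, 0.0289, 0.0316]
tool_rot: [0.0, 0.998, 0.059, -0.002]
contact_force: [-9.4, -3.4, 2.1]
grip_width: 0.0001
grip_force: 4.6
```

```bash
python3 st.py 6; python3 pin.py|grep -v "opening -"
```

```text
27.3 [582.4  28.9  31.5] F tool [-9.21  1.98 -2.97] sd [0.47 0.36 0.22]
[281.94623656 251.91397849] [277 247  11  11  93] pin cal mm -6.444159712310026 -101.58761700909676 tcp -27.978906712386266 -99.24093613894819 opening 33.58761700909676
```

Emit:
drive_tool:
  targets:
    - [0,-0.1,0,0,0,0,0]
    - [0,-0.2,0,0,0,0,0]
    - [0,-0.3,0,0,0,0,0]
    - [0,-0.4,0,0,0,0,0]
    - [0,-0.5,0,0,0,0,0]
    - [0,-0.6,0,0,0,0,0]
    - [0,-0.6,0,0,0,0,0]
    - [0,-0.6,0,0,0,0,0]

```text
time: 28.15
tool_pos: [0.5825, 0.0293, 0.0316]
tool_rot: [0.001, 0.998, 0.059, -0.002]
contact_force: [-8.9, -4.0, 3.3]
grip_width: -0.0001
grip_force: 4.6
```

```bash
python3 st.py 6
python3 - <<'E'
from h import *
p,d=vision.capture("wrist")
cv2.imwrite("pics/w7.png",np.clip(p[...,::-1]*1.4,0,255).astype(np.uint8))
E
```

```text
28.45 [582.4  29.3  31.6] F tool [-9.02  3.83 -2.74] sd [0.4  0.43 0.48]
```

View pics/w7.png

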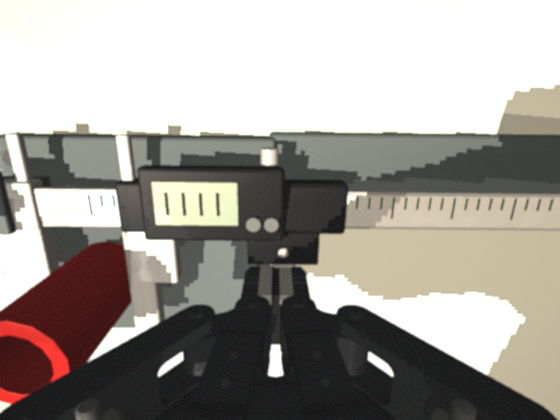

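Jaws are touching the insert: drag rose to 3.83 N against a 2.05 N rolling drag, so the nip is about 3.6 N. It needs about 4.3 N of drag.

Emit:
drive_tool:
  targets:
    - [0,-0.05,0,0,0,0,0]
    - [0,-0.1,0,0,0,0,0]
    - [0,-0.1,0,0,0,0,0]
    - [0,-0.1,0,0,0,0,0]
    - [0,-0.1,0,0,0,0,0]
    - [0,-0.1,0,0,0,0,0]
    - [0,-0.1,0,0,0,0,0]
    - [0,-0.1,0,0,0,0,0]

```text
time: 29.3
tool_pos: [0.5824, 0.0293, 0.0316]
tool_rot: [0.001, 0.998, 0.059, -0.002]
contact_force: [-9.0, -4.5, 2.4]
grip_width: 0.0003
grip_force: 4.6
```

```bash
python3 st.py 20
```

```text
30.3 [582.4  29.4  31.6] F tool [-9.28  3.54 -2.91] sd [0.33 0.38 0.46]
```

Emit:
drive_tool:
  targets:
    - [0,-0.1,0,0,0,0,0]
    - [0,-0.2,0,0,0,0,0]
    - [0,-0.2,0,0,0,0,0]
    - [0,-0.2,0,0,0,0,0]
    - [0,-0.2,0,0,0,0,0]
    - [0,-0.2,0,0,0,0,0]
    - [0,-0.2,0,0,0,0,0]
    - [0,-0.2,0,0,0,0,0]

```text
time: 31.1
tool_pos: [0.5824, 0.0294, 0.0316]
tool_rot: [0.001, 0.998, 0.059, -0.002]
contact_force: [-8.5, -5.3, 3.0]
grip_width: -0.0001
grip_force: 4.6
```

```bash
python3 st.py 20
```

```text
32.1 [582.4  29.4  31.6] F tool [-9.37  4.18 -2.93] sd [0.42 0.53 0.42]
```

Emit:
drive_tool:
  targets:
    - [0,-0.05,0,0,0,0,0]
    - [0,-0.05,0,0,0,0,0]
    - [0,-0.05,0,0,0,0,0]
    - [0,-0.05,0,0,0,0,0]
    - [0,-0.05,0,0,0,0,0]
    - [0,-0.05,0,0,0,0,0]
    - [0,-0.05,0,0,0,0,0]
    - [0,-0.05,0,0,0,0,0]

```text
time: 32.9
tool_pos: [0.5824, 0.0295, 0.0316]
tool_rot: [0.001, 0.998, 0.059, -0.002]
contact_force: [-8.3, -5.4, 2.8]
grip_width: -0.0002
grip_force: 4.6
```

```bash
python3 st.py 20
```

```text
33.9 [582.4  29.5  31.6] F tool [-9.04  4.02 -2.64] sd [0.42 0.49 0.54]
```

Emit:
drive_tool:
  targets:
    - [0,-0.05,0,0,0,0,0]
    - [0,-0.05,0,0,0,0,0]
    - [0,-0.05,0,0,0,0,0]
    - [0,-0.05,0,0,0,0,0]
    - [0,-0.05,0,0,0,0,0]
    - [0,-0.05,0,0,0,0,0]
    - [0,-0.05,0,0,0,0,0]
    - [0,-0.05,0,0,0,0,0]

```text
time: 34.7
tool_pos: [0.5824, 0.0295, 0.0316]
tool_rot: [0.001, 0.998, 0.059, -0.002]
contact_force: [-8.7, -5.7, 2.4]
grip_width: -0.0003
grip_force: 4.6
```

```bash
python3 st.py 16
```

```text
35.5 [582.4  29.5  31.6] F tool [-9.29  4.55 -2.49] sd [0.46 0.7  0.64]
```

Drag is about 4.35 N pooled over the last readings, so the nip is about 4.6 N. Backing straight off, then up.

Emit:
drive_tool:
  targets:
    - [-1,0,0,0,0,0,0]
    - [-3,0,0,0,0,0,0]
    - [-7,0,0,0,0,0,0]
    - [-15,0,0,0,0,0,0]
    - [-28,0,-5,0,0,0,0]
    - [-38,5,-20,0,0,0,0]
    - [-40,10,-45,0,0,0,0]
    - [-40,10,-75,0,0,0,0]

```text
time: 36.3
tool_pos: [0.5441, 0.0155, 0.1072]
tool_rot: [-0.0, 0.998, 0.059, -0.001]
contact_force: [0.6, -0.4, 0.0]
grip_width: 0.0
grip_force: 0.0
```

Emit:
drive_tool:
  targets:
    - [0,0,-30,0,0,0,0]
    - [0,0,-60,0,0,0,0]
    - [0,0,-75,0,0,0,0]
    - [0,0,-75,0,0,0,0]
    - [0,0,-75,0,0,0,0]
    - [0,0,-75,0,0,0,0]
    - [0,0,-75,0,0,0,0]
    - [0,0,-75,0,0,0,0]

```text
time: 37.1
tool_pos: [0.5451, 0.0158, 0.1812]
tool_rot: [-0.0, 0.998, 0.06, -0.001]
contact_force: [-0.2, 0.7, 0.3]
grip_width: 0.0001
grip_force: 0.0
```

```bash
python3 st.py 4
python3 - <<'E'
from h import *
p,d=vision.capture("wrist")
cv2.imwrite("pics/w8.png",np.clip(p[...,::-1]*1.4,0,255).astype(np.uint8))
E
```

```text
37.3 [545.6  15.7 182.1] F tool [ 0.34 -0.2   0.31] sd [0.12 0.11 0.4 ]
```

View pics/w8.png

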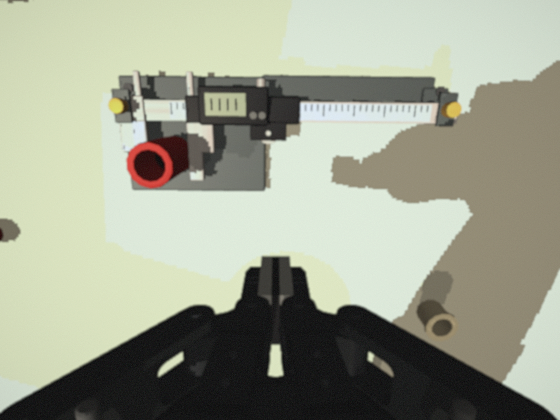

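The insert stands upright at (150,165), nipped between the jaws, and the hand is clear.

```bash
python3 -c "
from bench import ticket; print(ticket.sign_off())"
```

```text
the job is handed in; nothing more can be done
None
```

The insert stands upright on the rest, nipped between the jaws at an estimated 4.6 N (inferred from the fingertip drag force), with the hand well clear; the job was handed in at about 37 s.

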